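Empty and hang up the ice-point sleeve

TASK

The ice-point check is over: first lift the probe out of the tall metal sleeve and stand it in the hole of the round probe stand. Then tip the cradle right over with the sleeve still lying in it, so that the sleeve drains, and hang the sleeve mouth down on the slim tall drying peg, all the way down on the peg's foot; lower it gently, don't drop it. Leave the cradle lying over and the probe in its stand, and don't disturb the short sleeve, the brass block or the bottle.

Things in the scene. Friction and masses are not known exactly. Their poses are not given: they have to be found in the camera images.
- sleeve: tall plain aluminium sleeve: straight round tube closed at one end, outer diameter 44, bore 36, length 120, inner floor 6 thick, 0.17 to 0.35 kg, loose. Origin: centre of the outside of the closed end; z runs along the tube towards the mouth. At the start it stands mouth up on the cradle's foot plate (closed end 46 above the bench), just in front of the V-trough.
- sleeve_rim (a point): centre of the sleeve's open mouth, 120 along the sleeve's z from its origin.
- probe: temperature probe: thin steel stem, diameter 7, from the tip to 125, then a round grey plastic handle, diameter 18 between 135 and 183 from the tip (it tapers at both ends), whole length 190, 60 g, loose. Origin: the tip of the stem; z runs from the tip along the probe to the handle's end. At the start its stem stands loosely in the sleeve, leaning about 0.2 rad, handle clear above the mouth.
- probe_stand: round grey plastic stand, fixed: diameter 52 (foot 68), height 85, with one upright hole in the top, diameter 28, its bottom 10 above the bench. Origin: centre of the underside. The probe's tip should stand on the hole's bottom.
- probe_hole (a point): centre of the hole's mouth in the top of the probe stand, 85 above the bench.
- stand: fixed grey stand of the drain cradle, base plate 170 x 100, 8 thick (from x -75 to +95). Origin: on the bench straight below the hinge pin; the pin is 40 above it and runs along the stand's y between two cheeks (52 high, at y +-42). The cradle tips towards the stand's +x, away from the robot. The upright sleeve's axis is 36 from the origin towards the stand's -x.
- cradle (a joint): hinge of the steel tipping cradle: 0 = upright (stays by its weight), 1.745 rad = right over, at its stop. A push of a few newtons high on the robot side of the upright sleeve, along the stand's +x, starts it; beyond about 0.75 rad it goes over by its own weight, slowed by a damper, in some 2 s more, and stays over.
- cradle_pin (a point): middle of the hinge pin. With the cradle over, the sleeve lies in its V-trough (96 long, narrower than the sleeve, so fingers can pass down on both sides), mouth towards the stand's +x and 10 degrees below level, axis about 75 above the bench at the closed end and 55 at the mouth; the foot plate behind the closed end stands up 14 above the axis.
- slim_peg: white plastic drying peg, fixed: upright peg of diameter 30, its tip tapering over the last 16 to diameter 14, on a round foot of diameter 80, 14 thick; the peg's tip is 104 above the bench. Origin: centre of the underside.
- slim_seat (a point): centre of the top face of the slim peg's foot, 14 above the bench, on the peg's axis; the hung sleeve's rim rests on this face.
- stout_peg: the other white drying peg, fixed: thick short peg of diameter 50, its tip 74 above the bench, on a like foot; the sleeve does not fit it. Origin: centre of the underside. The two pegs may stand in either place.
- short_sleeve: bystander: short aluminium sleeve, diameter 44, 60 high, standing mouth up. Origin: centre of the underside.
- block: bystander: brass cylinder, diameter 60, 50 high. Origin: centre of the underside.
- bottle: bystander: white plastic bottle, diameter 56, 130 high. Origin: centre of the underside.

How it is judged:
On the way, in this order (a step that is already met when the one before it is completed fails the run):
1. the probe stands in the hole of the probe stand (z of probe in the frame of probe_stand between 0 and 0.03 m and horizontal distance between probe and probe_stand below 0.014 m), for 0.2 s.
2. the cradle is right over with the sleeve lying in it (value of joint cradle above 1.6 rad and z of sleeve in the frame of stand below 0.1 m and angle between sleeve's own z axis and vertical between 1.4 and 2.1 rad and distance between sleeve and stand below 0.11 m), for 0.2 s.
At the end, for the whole second after the job is handed in: the sleeve rests mouth down over the slim peg, upright within 4 degrees, rim within 4 mm of the foot's top and 8 mm of the peg's axis; the probe's tip is in the stand's hole, under 30 mm above the bench, both at rest; the cradle lies over (above 1.6 rad) (all of step 1 and horizontal distance between sleeve_rim and slim_seat below 0.008 m and z of sleeve_rim in the frame of slim_seat below 0.004 m and angle between sleeve's own z axis and vertical above 3.07 rad and linear speed of sleeve below 0.02 m/s and linear speed of probe below 0.05 m/s and value of joint cradle above 1.6 rad); the robot touches nothing.
It fails at once if the sleeve is rammed on the peg (more than 45 N) or let drop on it (falls down the peg faster than 0.5 m/s) (contact force between sleeve and slim_peg above 45 N or (horizontal distance between sleeve_rim and slim_seat below 0.02 m and z of sleeve_rim in the frame of slim_seat below 0.085 m and linear speed of sleeve above 0.5 m/s)).
It fails at once if the short sleeve is moved more than 30 mm or tipped over (distance of short_sleeve from where it was at the start of the episode above 0.03 m or angle between short_sleeve's own z axis and vertical above 0.5 rad).
It fails at once if the block is moved more than 30 mm or tipped over (distance of block from where it was at the start of the episode above 0.03 m or angle between block's own z axis and vertical above 0.5 rad).
It fails at once if the bottle is moved more than 30 mm or tipped over (distance of bottle from where it was at the start of the episode above 0.03 m or angle between bottle's own z axis and vertical above 0.5 rad).
It also fails if it takes over 72 s, if anything falls off the work surface, if the arm or the gripper's body presses on something with over 40 N, if the wrist force passes 120 N, or if a joint passes its speed limit or range.

ROBOT

A 6-joint arm with a two-finger parallel gripper is mounted at the origin on the work surface. World frame = base frame: x ahead of the robot, y to its left, z up, the work surface at z = 0. Lengths are in m, angles in rad, forces in N, time in s.
With the tool pointing down it reaches from about 0.425 to 0.95 m from the base axis. Payload 3.5 kg.
Tool frame: the origin (TCP) lies at the very end of the fingers, on their centre line; the grasp point (between the pads) lies 19 mm behind it; z points along the fingers, y is the line along which they close (so a half turn about z gives the same grasp; the last joint's range is limited). The gripper opens to 85 mm and grips with 20 to 120 N. Pads are 22 mm wide; open, the fingers measure 114 mm over their backs; the gripper's body (76 mm by 85 mm) begins 54 mm behind the grasp point. The pads swing forward as they close: fully open they stand 13 mm farther back than shut.
Start: joints at [-1.278, 0.286, 1.577, -0, 1.279, -0.15], TCP at [0.289, -0.61, 0.231] pointing down, gripper open.
Joint ranges: [-2.77, 2.77], [-0.9, 2.22], [0.21, 2.48], [-1.53, 4.67], [0.24, 2.81], [-2.84, 2.84]. Speed limits (rad/s): [2.79, 2.79, 3.14, 3.14, 3.14, 3.14].

INTERFACE

Orientations are given as a unit quaternion [x, y, z, w].
In Python, from bench import monitor, imaging, ticket, finder gives the robot as it stands. The module is installed in compiled form; this text tells all that it offers.
- The arm moves only by the tool arm_command, never from a script. Its argument "steps" is a list of rows, each a list of 5 numbers: the shift along the tool's x, y, z in m, then the turn about the tool's z in rad, then the closure, from 0 (fully open) to 1 (shut). In form: [[dx, dy, dz, yaw, hand], ...]. A call has 1 to 10 rows; each row shifts and turns the commanded pose from where the row before left it, along the tool's axes as they then stand; what a row does not reach is not made up. A row lasts 1/8 s, in which the tool goes at most 62.5 mm and 10.7 degrees, less where a joint would pass 70% of its speed; a pose out of reach is approached as far as the arm can. A call is refused whole if a number of a shift passes 0.0625 or a number of a turn 0.188, either way. A call with a gripper value outside its range is refused whole. The fingers move at their own pace and stop on an object; the grip force is fixed at half the most. Time passes only in rows, so rows that do not move let the fingers close. It gives the time, the measured TCP pose, the force, the opening and the grip force at its end, in the units of the state.
- monitor.observe(): the state, without advancing time (a new reading comes with each control period).
- imaging.grab_frame(name): name is "scene" or "top"; returns (picture, depth): 480x640x3 uint8, red, green, blue; 480x640 float32, m along the optical axis (not along the pixel's ray), 0 where there is no reading.
- imaging.camera_params(name): a dict with "mtx" (3x3 intrinsics, pixels), "dist" ([k1, k2, p1, p2, k3] as OpenCV has them; the pictures are not rectified), "position" and "orientation" of the camera in the world. Camera axes: x right, y up, looking along -z (the intrinsics and any distortion apply to the point x, -y, -z); pixel columns grow to the right and rows downward; lengths in m; the calibration is good to about 2 mm. A picture is of the moment at which its call begins. camera_params takes no time and is no camera call.
- ticket.job_done(): hands the job in; it is judged then, once.
Trained networks look in the newest picture that a camera, given by its name, has taken for a name from the list of things; names that differ only in an ending like _2 or _b are one class to them, and where a whole thing is asked for, a point or a joint stands for the part that bears it (a point fixed in the world has none). Each returns a list of dicts, best first, with "p" (0 to 1); they miss things now and then, are a little off and sometimes report something else, mostly with a low value. They report only what shows in the picture. A call takes as long as a camera call.
- finder.regions_of(target, camera): "mask" (480x640 bool, what is visible of it) and "position" ([column, row] in pixels, amid what is visible of it).
- finder.mark_of(target, camera): "position" ([column, row] in pixels: a listed point, or the origin of a listed thing).
The state is a dict: "time_s": time; "qpos": joint angles; "qd": joint speeds; "effort": joint torques, N m; "tcp_pos": TCP position; "eef_rot": TCP orientation; "wrist_force": force on the tool from outside, world axes, zero at the start; "moment": the same for the moment, N m; "finger_gap": finger opening in m; "grip_force": force on a finger pad.
Only numpy, scipy, OpenCV 4.12 (cv2) and the standard library are available. Lean on these libraries where they do the work, as an engineer would, in place of code of your own. Each camera call takes 0.05 s, during which the arm holds its last target. There are 200 camera calls.

## Working session

There is one attempt and no reset: what is moved stays moved. The work goes in short steps, Python scripts to look and compute and a tool call to move; the robot and the scene stay as the last step left them, time stands still between calls to the robot, and variables do not carry over. Pictures are saved under pics/ and viewed, at most 10 in all, crops included, and the job is handed in when it is done.

Besides the shell and the picture viewer there is one more tool, called after "Emit:" in YAML: its name, and indented under it one key for each argument. arm_command: Moves the arm, as the interface text tells. Its arguments: {"type":"object","properties":{"steps":{"type":"array"}},"required":["steps"]}

```bash
mkdir -p pics
cat > h.py <<'E'
import numpy as np,cv2
from scipy.spatial.transform import Rotation as R
from bench import monitor,imaging,ticket,finder
def cam(n):
    c=imaging.camera_params(n);return np.array(c['mtx'],float),np.array(c['dist'],float),np.array(c['position'],float),R.from_quat(c['orientation']) if len(np.shape(c['orientation']))==1 else R.from_matrix(c['orientation'])
def rays(n,px):
    K,d,p,r=cam(n);u=cv2.undistortPoints(np.array(px,float).reshape(-1,1,2),K,d)[:,0]
    return p,r.apply(np.c_[u[:,0],-u[:,1],-np.ones(len(u))])
def at_z(n,px,z):
    p,v=rays(n,px);return p+v*((z-p[2])/v[:,2])[:,None]
def cloud(n,mask,D):
    ys,xs=np.nonzero(mask&(D>0));p,v=rays(n,np.c_[xs,ys]);return p+v*D[ys,xs][:,None]
def proj(n,P):
    K,d,p,r=cam(n);q=r.inv().apply(np.atleast_2d(P)-p)*[1,-1,-1]
    return cv2.projectPoints(q,np.zeros(3),np.zeros(3),K,d)[0][:,0]
E
python3 - <<'E'
from h import *
for n in('scene','top'):
    im,D=imaging.grab_frame(n);cv2.imwrite(f'pics/{n}0.png',im[...,::-1]);np.save(f'{n}0.npy',D)
    print(n,imaging.camera_params(n))
    for t in 'sleeve probe probe_stand stand slim_peg stout_peg short_sleeve block bottle'.split():
        r=finder.regions_of(t,n)[:2];m=finder.mark_of(t,n)[:2]
        print(t,[(round(x['p'],2),np.round(x['position']),x['mask'].sum()) for x in r],[(round(x['p'],2),np.round(x['position'])) for x in m])
        if r:
            P=cloud(n,r[0]['mask'],D)
            if len(P): print('   med',np.median(P,0).round(3),'lo',np.percentile(P,3,axis=0).round(3),'hi',np.percentile(P,97,axis=0).round(3))
    for t in 'probe_hole cradle_pin slim_seat sleeve_rim'.split():
        print(t,[(round(x['p'],2),np.round(x['position'],1)) for x in finder.mark_of(t,n)[:2]])
s=monitor.observe();print(s)
E
```

```text
scene {'mtx': array([[438.60433637,   0.        , 320.85768854],
       [  0.        , 438.60433637, 235.25936916],
       [  0.        ,   0.        ,   1.        ]]), 'dist': array([0.01363779, 0.        , 0.        , 0.        , 0.        ]), 'position': array([1.00843875, 0.36140969, 0.75632776]), 'orientation': array([0.15457948, 0.33319987, 0.83615919, 0.40733381])}
sleeve [(0.77, array([363., 245.]), np.int64(612))] [(0.93, array([359., 274.]))]
   med [0.538 0.082 0.148] lo [0.515 0.058 0.081] hi [0.556 0.098 0.166]
probe [(0.63, array([366., 213.]), np.int64(333))] []
   med [0.518 0.069 0.207] lo [0.507 0.058 0.147] hi [0.527 0.074 0.236]
probe_stand [(0.58, array([446., 364.]), np.int64(1662)), (0.38, array([350., 305.]), np.int64(3883))] [(0.97, array([440., 374.]))]
   med [0.608 0.298 0.059] lo [0.574 0.27  0.007] hi [0.623 0.323 0.086]
stand [(0.73, array([351., 307.]), np.int64(3796)), (0.4, array([364., 212.]), np.int64(356))] [(0.87, array([353., 302.])), (0.15, array([217., 206.]))]
   med [0.582 0.093 0.008] lo [0.508 0.04  0.004] hi [0.66  0.14  0.125]
slim_peg [
[... 3264 characters left out ...]
 'qpos': array([-1.27800283e+00,  2.86307061e-01,  1.57673520e+00,  1.27947580e-05,
        1.27859195e+00, -1.50030859e-01]), 'qd': array([-1.08310498e-03,  9.72548178e-05,  5.93557800e-04,  1.39082447e-03,
        1.77497166e-03, -1.37481168e-03]), 'effort': array([-3.14354997e-05, -4.05950618e+01, -2.92929429e+01, -1.49948864e-04,
        6.00239764e-04, -4.79700418e-06]), 'tcp_pos': array([ 0.28923576, -0.60986197,  0.23130107]), 'eef_rot': array([ 9.75588702e-01,  2.19605748e-01,  4.62876725e-06, -2.11605238e-05]), 'wrist_force': array([ 1.14978073,  0.20055061, -1.10416448]), 'moment': array([-0.00779427,  0.02086235,  0.03534746]), 'grip_force': 0.0, 'finger_gap': 0.08502425710335379}
```

View pics/scene0.png

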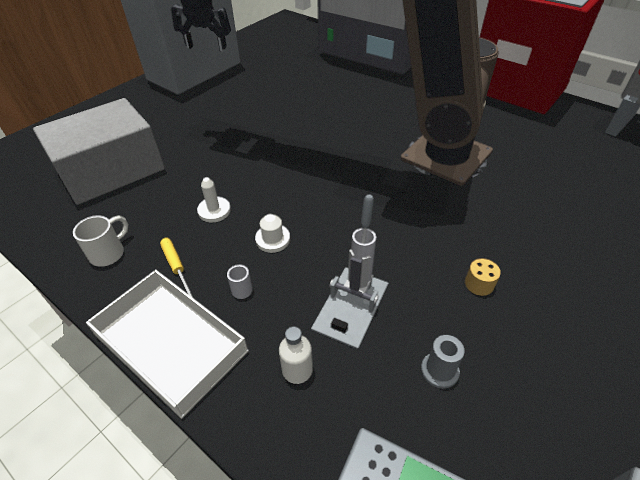

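View pics/top0.png

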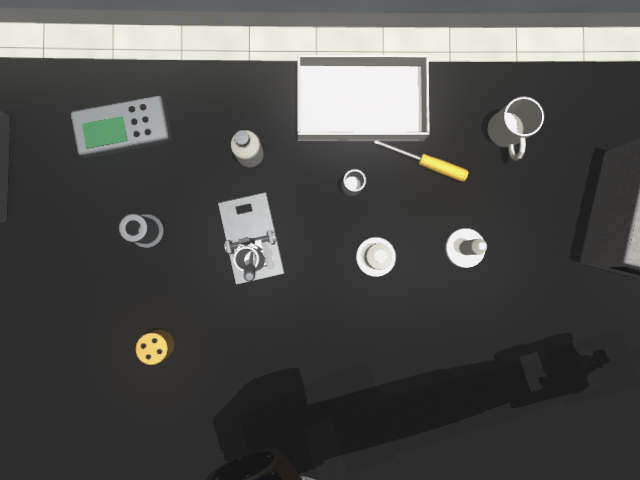

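Run:
```python
from h import *
D={n:np.load(n+'0.npy') for n in('scene','top')}
for n in D: imaging.grab_frame(n)
def reg(t,n):
    for i in range(3):
        r=finder.regions_of(t,n)
        if r:return r
def circ(P,lo,hi,t):
    q=P[(P[:,2]>lo)&(P[:,2]<hi)]
    if len(q)<10: return
    (c,r)=cv2.minEnclosingCircle(q[:,:2].astype(np.float32)); print(t,len(q),'z',np.median(q[:,2]).round(4),'c',np.round(c,4),'r',round(r,4))
for n in D:
    print(n)
    P=cloud(n,reg('probe_stand',n)[0]['mask'],D[n]);circ(P,.078,.095,'hole top');circ(P,-.0,.02,'foot')
    P=cloud(n,reg('slim_peg',n)[0]['mask'],D[n]);circ(P,.005,.022,'slimfoot');circ(P,.098,.115,'tip')
    P=cloud(n,reg('bottle',n)[0]['mask'],D[n]);circ(P,.12,.14,'bottle top')
    P=cloud(n,reg('sleeve',n)[0]['mask'],D[n]);circ(P,.158,.172,'rim')
    # stand by box about it
    M=np.ones((480,640),bool);A=cloud(n,M,D[n])
    q=A[(A[:,0]>.46)&(A[:,0]<.69)&(A[:,1]>.0)&(A[:,1]<.17)&(A[:,2]>.0055)&(A[:,2]<.013)]
    r=cv2.minAreaRect(q[:,:2].astype(np.float32));print('plate',len(q),r,np.median(q[:,2]),cv2.boxPoints(r).round(3).tolist())
    H=A[(np.abs(A[:,0]-.52)<.06)&(np.abs(A[:,1]-.07)<.06)&(A[:,2]>.175)&(A[:,2]<.26)]
    l=cv2.fitLine(H.astype(np.float32),cv2.DIST_HUBER,0,.01,.01).ravel();print('probe',len(H),l.round(3),H.max(0).round(3))
    for z in(.18,.19,.2,.21,.22,.23,.24):
        h=H[abs(H[:,2]-z)<.005]
        if len(h):print(z,len(h),h.mean(0).round(4),end=';')
    print()
    for t,z in(('probe_hole',.085),('cradle_pin',.04),('slim_seat',.014),('sleeve_rim',.166),('slim_peg',0),('probe_stand',0),('stand',0)):
        print(t,[(round(x['p'],2),at_z(n,x['position'],z)[0].round(4)) for x in finder.mark_of(t,n)[:2]])
```

```text
scene
hole top 523 z 0.0842 c [0.5938 0.297 ] r 0.0265
foot 418 z 0.0113 c [0.5726 0.2975] r 0.0542
tip 13 z 0.1033 c [0.5337 0.0969] r 0.0057Traceback (most recent call last):
  File "<stdin>", line 16, in <module>
TypeError: 'NoneType' object is not subscriptable
```

```bash
cat > m.py <<'E'
from h import *
D={n:np.load(n+'0.npy') for n in('scene','top')}
def circ(A,c,w,lo,hi,t):
    q=A[(np.abs(A[:,:2]-c).max(1)<w)&(A[:,2]>lo)&(A[:,2]<hi)]
    if len(q)<10: return
    (c,r)=cv2.minEnclosingCircle(q[:,:2].astype(np.float32)); print(t,len(q),'z',np.median(q[:,2]).round(4),'c',np.round(c,4),'r',round(r,4))
for n in D:
    print(n);A=cloud(n,np.ones((480,640),bool),D[n])
    circ(A,(.595,.295),.045,.078,.092,'hole top')
    circ(A,(.555,-.345),.06,.009,.02,'slimfoot');circ(A,(.555,-.345),.05,.094,.115,'tip')
    circ(A,(.54,.085),.04,.158,.172,'rim')
    q=A[(A[:,0]>.46)&(A[:,0]<.69)&(A[:,1]>.0)&(A[:,1]<.17)&(A[:,2]>.0055)&(A[:,2]<.013)]
    r=cv2.minAreaRect(q[:,:2].astype(np.float32));print('plate',len(q),r,np.median(q[:,2]),cv2.boxPoints(r).round(3).tolist())
    H=A[(np.abs(A[:,0]-.52)<.06)&(np.abs(A[:,1]-.07)<.06)&(A[:,2]>.175)&(A[:,2]<.26)]
    l=cv2.fitLine(H.astype(np.float32),cv2.DIST_HUBER,0,.01,.01).ravel();print('probe',len(H),l.round(3),H.max(0).round(3))
    for z in(.18,.19,.2,.21,.22,.23,.24):
        h=H[abs(H[:,2]-z)<.005]
        if len(h):print(z,len(h),h.mean(0).round(4),end=';')
    print()
    imaging.grab_frame(n)
    for t,z in(('probe_hole',.085),('cradle_pin',.04),('slim_seat',.014),('sleeve_rim',.166),('slim_peg',0),('probe_stand',0),('stand',0)):
        print(t,[(round(x['p'],2),at_z(n,x['position'],z)[0].round(4)) for x in finder.mark_of(t,n)[:2]])
E
python3 m.py
```

```text
scene
hole top 547 z 0.0842 c [0.5928 0.294 ] r 0.0277
slimfoot 440 z 0.0129 c [ 0.5588 -0.348 ] r 0.0416
tip 56 z 0.0999 c [ 0.5596 -0.3451] r 0.0104
rim 216 z 0.1639 c [0.5336 0.0762] r 0.0231
plate 2242 ((0.5793496966362, 0.0863294005393982), (0.1710103452205658, 0.09984619170427322), 12.759278297424316) 0.00732550093801182 [[0.48500001430511475, 0.11599999666213989], [0.5070000290870667, 0.01899999938905239], [0.6740000247955322, 0.05700000002980232], [0.6520000100135803, 0.15399999916553497]]
probe 304 [-0.259 -0.112  0.96   0.516  0.068  0.214] [0.527 0.076 0.239]
0.18 23 [0.5228 0.0706 0.181 ];0.19 50 [0.5213 0.0693 0.1907];0.2 44 [0.5193 0.0685 0.2004];0.21 52 [0.5171 0.0673 0.2102];0.22 44 [0.5146 0.0672 0.2199];0.23 59 [0.5124 0.0652 0.2298];0.24 32 [0.5077 0.0626 0.2362];
probe_hole [(0.55, array([0.5948, 0.292 , 0.085 ]))]
cradle_pin [(0.72, array([0.5695, 0.08  , 0.04  ]))]
slim_seat [(0.75, array([ 0.5552, -0.3495,  0.014 ]))]
sleeve_rim [(0.93, array([0.5384, 0.0783, 0.166 ]))]
slim_peg [(0.59, array([ 0.5646, -0.3469,  0.    ]))]
probe_stand [(0.68, array([0.5429, 0.2
[... 538 characters left out ...]
322, 0.16699999570846558], [0.4620000123977661, 0.16899999976158142]]
probe 168 [-0.366 -0.084  0.927  0.511  0.062  0.225] [0.524 0.073 0.24 ]
0.19 11 [0.5225 0.0645 0.19  ];0.2 16 [0.5204 0.0646 0.1992];0.21 16 [0.5177 0.0627 0.2105];0.22 14 [0.5157 0.0619 0.2203];0.23 43 [0.5094 0.0604 0.2316];0.24 68 [0.5056 0.061  0.2376];
probe_hole [(0.93, array([0.5969, 0.2925, 0.085 ])), (0.25, array([0.3824, 0.2454, 0.085 ]))]
cradle_pin [(0.9, array([0.5704, 0.0838, 0.04  ]))]
slim_seat [(0.86, array([ 0.5529, -0.3503,  0.014 ]))]
sleeve_rim []
slim_peg [(0.91, array([ 0.5532, -0.3482,  0.    ]))]
probe_stand [(0.69, array([0.5931, 0.2878, 0.    ]))]
stand [(0.69, array([0.6036, 0.3209, 0.    ]))]
```

Emit:
arm_command:
  steps:
    - [0, 0, -0.04, 0, 0]
    - [0.037, -0.039, -0.04, 0, 0]
    - [0.038, -0.04, 0, 0, 0]
    - [0.038, -0.04, 0, 0, 0]
    - [0.038, -0.04, 0, 0, 0]
    - [0.038, -0.04, 0, 0, 0]
    - [0.038, -0.04, 0, 0, 0]
    - [0.038, -0.04, 0, 0, 0]
    - [0.038, -0.04, 0, 0, 0]
    - [0.038, -0.04, 0, 0, 0]

```text
time_s: 4.7
tcp_pos: [0.4427, -0.1411, 0.309]
eef_rot: [0.976, 0.219, 0.0, 0.0]
wrist_force: [-0.0, -0.3, -0.1]
finger_gap: 0.0855
grip_force: 0.0
```

```bash
cat > d.py <<'E'
import sys;from h import *
s=monitor.observe();t=np.array(list(map(float,sys.argv[1:4])));r=R.from_quat(s['eef_rot'])
X=r.apply([1,0,0]);print('t',s['time_s'],'tcp',s['tcp_pos'].round(4),'delta tool',r.inv().apply(t-s['tcp_pos']).round(4),'xaxis',np.degrees(np.arctan2(X[1],X[0])).round(1),'tilt',r.apply([0,0,1]).round(3),'j6',s['qpos'].round(2),'F',s['wrist_force'].round(1),'gap',round(s['finger_gap'],4),'gf',s['grip_force'])
E
python3 d.py .513 .066 .29
```

```text
t 4.7 tcp [ 0.4427 -0.1411  0.309 ] delta tool [ 0.1522 -0.1571  0.019 ] xaxis 25.4 tilt [ 0.001 -0.001 -1.   ] j6 [-0.53 -0.25  1.98  0.    1.41  0.6 ] F [-0.  -0.3 -0.1] gap 0.0855 gf 0.0
```

Emit:
arm_command:
  steps:
    - [0.038, -0.039, 0, 0, 0]
    - [0.038, -0.039, 0, 0, 0]
    - [0.038, -0.039, 0, 0, 0]
    - [0.038, -0.039, 0, 0, 0]
    - [0, 0, 0.03, 0, 0]
    - [0, 0, 0, 0, 0]

```text
time_s: 5.45
tcp_pos: [0.5114, 0.064, 0.276]
eef_rot: [0.975, 0.22, -0.003, -0.001]
wrist_force: [0.1, -0.3, 0.6]
finger_gap: 0.0857
grip_force: 0.0
```

```bash
python3 d.py .513 .066 .190
python3 - <<'E'
from h import *
out=[]
for n,c in(('scene',(360,190)),('top',(250,260))):
    im,D=imaging.grab_frame(n);x,y=c[0]-80,c[1]-100
    out.append(cv2.resize(im[y:y+200,x:x+160],None,fx=2.4,fy=2.4))
cv2.imwrite('pics/a.png',np.hstack(out)[...,::-1])
E
```

```text
t 5.45 tcp [0.5114 0.064  0.276 ] delta tool [ 0.0027 -0.0009  0.086 ] xaxis 25.5 tilt [-0.006  0.    -1.   ] j6 [-0.07 -0.1   1.91 -0.    1.34  1.05] F [ 0.1 -0.3  0.6] gap 0.0857 gf 0.0
```

View pics/a.png

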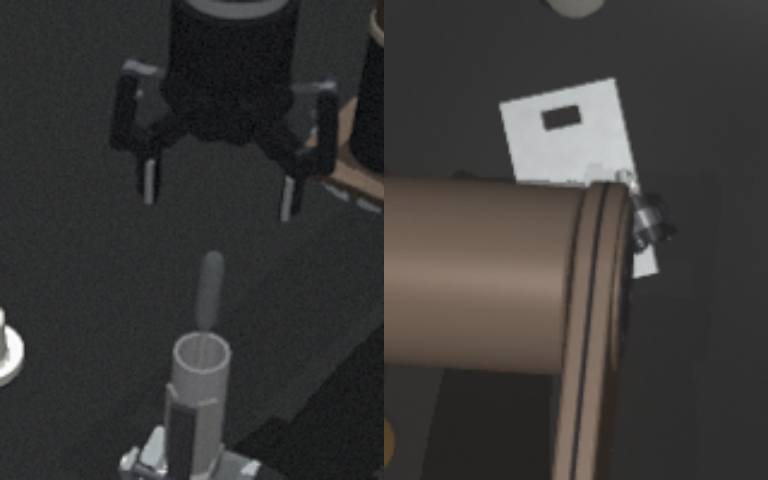

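The scene crop shows the probe handle (about 210,290) just below and midway between the open pads (150 and 288). In the top crop the arm hides it.

Emit:
arm_command:
  steps:
    - [0.001, 0, 0.045, 0, 0]
    - [0.001, 0, 0.04, 0, 0]
    - [0, 0, 0, 0, 0]
    - [0, 0, 0, 0, 1]
    - [0, 0, 0, 0, 1]
    - [0, 0, 0, 0, 1]
    - [0, 0, 0, 0, 1]
    - [0, 0, 0, 0, 1]

```text
time_s: 6.55
tcp_pos: [0.5152, 0.0641, 0.1945]
eef_rot: [0.976, 0.22, 0.001, 0.0]
wrist_force: [-0.7, 0.6, 3.2]
finger_gap: 0.0163
grip_force: 58.4
```

Emit:
arm_command:
  steps:
    - [-0.002, 0, -0.02, 0, 1]
    - [-0.004, 0, -0.04, 0, 1]
    - [-0.004, 0, -0.04, 0, 1]
    - [-0.004, 0, -0.04, 0, 1]
    - [0, 0, 0, 0, 1]

```text
time_s: 7.18
tcp_pos: [0.5034, 0.058, 0.3377]
eef_rot: [0.976, 0.22, 0.004, 0.001]
wrist_force: [1.0, 0.8, -1.1]
finger_gap: 0.0165
grip_force: 58.5
```

```bash
python3 d.py .592 .2935 .332
python3 - <<'E'
from h import *
im,D=imaging.grab_frame('scene');cv2.imwrite('pics/b.png',cv2.resize(im[60:300,240:440],None,fx=2.4,fy=2.4)[...,::-1])
r=finder.regions_of('probe','scene');print([(x['p'],x['position'],x['mask'].sum()) for x in r[:2]])
A=cloud('scene',np.ones((480,640),bool),D);s=monitor.observe()['tcp_pos']
H=A[(np.abs(A[:,:2]-s[:2]).max(1)<.06)&(A[:,2]>.172)&(A[:,2]<s[2]-.003)]
for z in np.arange(.175,.34,.01):
    h=H[abs(H[:,2]-z)<.005]
    if len(h):print(z.round(3),len(h),h.mean(0).round(4),h.std(0).round(4))
E
```

```text
t 7.175 tcp [0.5034 0.058  0.3377] delta tool [ 0.1809 -0.1749  0.0062] xaxis 25.4 tilt [ 0.008 -0.001 -1.   ] j6 [-0.09 -0.16  1.85 -0.    1.44  1.04] F [ 1.   0.8 -1.1] gap 0.0165 gf 58.51036687614396
[(0.78, [368.8, 150.6], np.int64(697))]
0.195 8 [0.5367 0.0736 0.1978] [0.0009 0.0021 0.0011]
0.205 20 [0.5348 0.0734 0.2052] [0.0021 0.0019 0.0028]
0.215 20 [0.533  0.0717 0.215 ] [0.0015 0.0022 0.0026]
0.225 20 [0.5306 0.0718 0.2254] [0.0018 0.0019 0.0027]
0.235 20 [0.5285 0.0703 0.2348] [0.0019 0.0018 0.003 ]
0.245 22 [0.5265 0.0695 0.2453] [0.0019 0.0019 0.0026]
0.255 21 [0.5236 0.0679 0.2545] [0.002  0.0018 0.0029]
0.265 22 [0.522  0.0675 0.2649] [0.0019 0.0022 0.0026]
0.275 23 [0.5195 0.0665 0.2747] [0.0019 0.0018 0.003 ]
0.285 25 [0.5173 0.0652 0.2849] [0.0018 0.0018 0.0029]
0.295 24 [0.5147 0.0641 0.2955] [0.0018 0.002  0.0031]
0.305 23 [0.5128 0.0634 0.3049] [0.0015 0.0016 0.003 ]
0.315 24 [0.5109 0.0625 0.3149] [0.002  0.0025 0.0032]
0.325 48 [0.5114 0.0633 0.3259] [0.0031 0.0039 0.0029]
```

View pics/b.png

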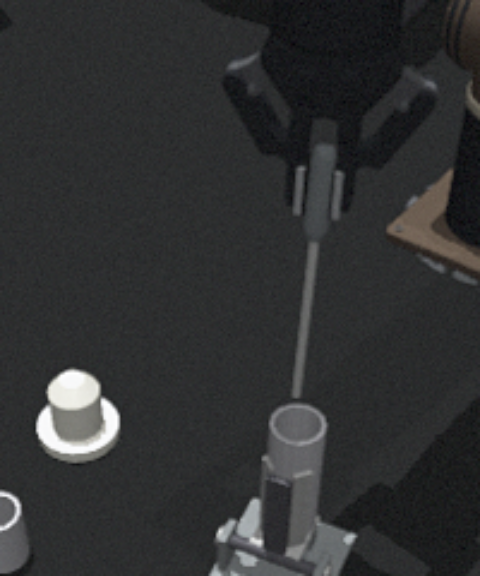

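Probe is out: tip at about (297,395) in the crop, clear of the rim, leaning 0.24 rad in the tool's x-z plane.

Emit:
arm_command:
  steps:
    - [0.014, -0.0175, 0, 0, 1]
    - [0.028, -0.035, 0, 0, 1]
    - [0.028, -0.035, 0, 0, 1]
    - [0.028, -0.035, 0, 0, 1]
    - [0.028, -0.035, 0, 0, 1]
    - [0.014, -0.0175, 0.02, 0, 1]
    - [0, 0, 0.03, 0, 1]
    - [0, 0, 0.02, 0, 1]
    - [0, 0, 0, 0, 1]
    - [0, 0, 0, 0, 1]

```text
time_s: 8.52
tcp_pos: [0.554, 0.276, 0.2644]
eef_rot: [0.976, 0.219, 0.001, -0.0]
wrist_force: [-1.7, -0.4, -0.7]
finger_gap: 0.0167
grip_force: 58.6
```

```bash
python3 d.py .592 .2935 .332
cat > tip.py <<'E'
from h import *
im,D=imaging.grab_frame('scene')
A=cloud('scene',np.ones((480,640),bool),D);o=monitor.observe();s=o['tcp_pos'];r=R.from_quat(o['eef_rot'])
B=r.inv().apply(A-s)
H=(np.abs(B[:,1])<.02)&(B[:,0]>-.02)&(B[:,0]<.06)&(B[:,2]>.02)&(B[:,2]<.16)&(A[:,2]>.092)
for z in np.arange(.02,.16,.02):
    k=H&(abs(B[:,2]-z)<.008)
    if k.sum():print(z.round(3),k.sum(),B[k].mean(0).round(4),A[k].mean(0).round(4),'lowest',A[k][:,2].min().round(4))
A2=A[(np.abs(A[:,:2]-[.592,.2935]).max(1)<.04)&(A[:,2]>.08)&(A[:,2]<.089)]
print('top face',cv2.minEnclosingCircle(A2[:,:2].astype(np.float32)))
x=B[H][:,0];
E
python3 tip.py
```

```text
t 8.525 tcp [0.554  0.276  0.2644] delta tool [ 0.0419  0.0004 -0.0676] xaxis 25.3 tilt [ 0.001  0.    -1.   ] j6 [ 0.3   0.14  1.69 -0.    1.31  1.43] F [-1.7 -0.4 -0.7] gap 0.0167 gf 58.58126399572939
0.02 14 [ 0.008  -0.0017  0.0246] [0.5608 0.281  0.2405] lowest 0.2381
0.04 44 [ 0.0112 -0.0013  0.0396] [0.5639 0.2821 0.2255] lowest 0.2173
0.06 41 [ 0.0162 -0.0012  0.0602] [0.5686 0.2841 0.2049] lowest 0.1973
0.08 39 [ 0.0209 -0.0012  0.0803] [0.5729 0.2861 0.1849] lowest 0.1778
0.1 38 [ 0.0256 -0.0013  0.1004] [0.5771 0.2882 0.1647] lowest 0.1573
0.12 37 [ 0.0301 -0.0011  0.1201] [0.5813 0.2901 0.1451] lowest 0.1375
0.14 22 [ 0.0341 -0.001   0.1374] [0.585  0.2917 0.1279] lowest 0.1233
top face ((0.5925672054290771, 0.2953413128852844), 0.026725850999355316)
```

Emit:
arm_command:
  steps:
    - [0.002, 0, 0.02, 0, 1]
    - [0, 0, 0.018, 0, 1]
    - [0.0035, 0, 0.015, 0, 1]
    - [0.0035, 0, 0.015, 0, 1]
    - [0.0035, 0, 0.015, 0, 1]
    - [0.0035, 0, 0.015, 0, 1]
    - [0, 0, 0, 0, 1]
    - [0, 0, 0, 0, 1]

```text
time_s: 9.57
tcp_pos: [0.5684, 0.2832, 0.166]
eef_rot: [0.976, 0.22, 0.0, -0.0]
wrist_force: [0.6, 0.0, -1.0]
finger_gap: 0.0165
grip_force: 58.6
```

```bash
python3 d.py .592 .2935 .165; python3 tip.py
```

```text
t 9.575 tcp [0.5684 0.2832 0.166 ] delta tool [0.0258 0.0008 0.0011] xaxis 25.4 tilt [ 0.001  0.    -1.   ] j6 [0.3  0.26 1.74 0.   1.15 1.43] F [ 0.6  0.  -1. ] gap 0.0165 gf 58.57534950831905
0.02 11 [ 0.0081 -0.0012  0.0243] [0.5753 0.2878 0.1422] lowest 0.1388
0.04 30 [ 0.0113 -0.0014  0.0399] [0.5782 0.2893 0.1266] lowest 0.1199
0.06 30 [ 0.016  -0.0013  0.0602] [0.5825 0.2913 0.1064] lowest 0.0986
0.08 5 [ 0.0198 -0.0005  0.0736] [0.5863 0.2922 0.0929] lowest 0.0925
top face ((0.5931016206741333, 0.29532390832901), 0.02635081484913826)
```

Emit:
arm_command:
  steps:
    - [0.001, 0, 0.008, 0, 1]
    - [0, 0, 0, 0, 1]
    - [0, 0, 0, 0, 0.5]
    - [0, 0, 0, 0, 0]
    - [0, 0, 0, 0, 0]
    - [0, 0, 0, 0, 0]
    - [0, 0, -0.03, 0, 0]
    - [0, 0, -0.05, 0, 0]
    - [0, 0, -0.05, 0, 0]
    - [0, 0, -0.02, 0, 0]

```text
time_s: 10.88
tcp_pos: [0.5701, 0.2839, 0.3122]
eef_rot: [0.976, 0.22, 0.003, -0.0]
wrist_force: [0.4, 0.0, 0.1]
finger_gap: 0.0853
grip_force: 0.0
```

```bash
python3 d.py .47 .05 .332
python3 - <<'E'
from h import *
im,D=imaging.grab_frame('scene')
A=cloud('scene',np.ones((480,640),bool),D)
H=A[(np.abs(A[:,:2]-[.592,.2935]).max(1)<.07)&(A[:,2]>.09)&(A[:,2]<.23)]
for z in np.arange(.09,.23,.015):
    h=H[abs(H[:,2]-z)<.006]
    if len(h):print(z.round(3),len(h),h.mean(0).round(4))
E
```

```text
t 10.875 tcp [0.5701 0.2839 0.3122] delta tool [-0.1906  0.1685 -0.021 ] xaxis 25.4 tilt [ 0.006  0.002 -1.   ] j6 [0.3  0.15 1.59 0.   1.39 1.43] F [0.4 0.  0.1] gap 0.0853 gf 0.0
0.09 10 [0.583  0.2913 0.0936]
0.105 22 [0.5806 0.2909 0.1049]
0.12 25 [0.5771 0.2889 0.1209]
0.135 22 [0.5765 0.2875 0.1361]
0.15 65 [0.5749 0.287  0.1496]
0.165 71 [0.5715 0.2857 0.165 ]
0.18 70 [0.5684 0.284  0.1799]
0.195 82 [0.5622 0.2822 0.1928]
```

Emit:
arm_command:
  steps:
    - [-0.018, 0.016, 0, 0, 1]
    - [-0.0355, 0.032, 0, 0, 1]
    - [-0.0355, 0.032, 0, 0, 1]
    - [-0.0355, 0.032, 0, 0, 1]
    - [-0.0355, 0.032, 0, 0, 1]
    - [-0.018, 0.016, 0, 0.11, 1]
    - [0, 0, 0.03, 0.11, 1]
    - [0, 0, 0.05, 0, 1]
    - [0, 0, 0.05, 0, 1]
    - [0, 0, 0.03, 0, 1]

```text
time_s: 12.18
tcp_pos: [0.4735, 0.0628, 0.1424]
eef_rot: [0.994, 0.111, -0.004, -0.001]
wrist_force: [0.4, -0.1, 0.2]
finger_gap: 0.0
grip_force: 0.0
```

```bash
python3 d.py .498 .0679 .145
```

```text
t 12.175 tcp [0.4735 0.0628 0.1424] delta tool [ 0.025   0.0004 -0.0028] xaxis 12.8 tilt [-0.008  0.001 -1.   ] j6 [-0.08 -0.06  2.12 -0.    1.08  1.27] F [ 0.4 -0.1  0.2] gap 0.0 gf 0.0
```

Emit:
arm_command:
  steps:
    - [0.014, 0, 0, 0, 1]
    - [0.012, 0, 0, 0, 1]
    - [0.008, 0, 0, 0, 1]
    - [0.008, 0, 0, 0, 1]
    - [0.008, 0, 0, 0, 1]
    - [0.008, 0, 0, 0, 1]
    - [0.008, 0, 0, 0, 1]
    - [0.008, 0, 0, 0, 1]

```text
time_s: 13.18
tcp_pos: [0.5497, 0.0792, 0.1479]
eef_rot: [0.994, 0.111, 0.0, 0.0]
wrist_force: [-2.1, -1.1, 3.2]
finger_gap: 0.0002
grip_force: 1.5
```

```bash
python3 d.py .498 .0679 .145
python3 - <<'E'
from h import *
im,D=imaging.grab_frame('scene');cv2.imwrite('pics/c.png',cv2.resize(im[140:360,240:440],None,fx=2.4,fy=2.4)[...,::-1])
E
```

```text
t 13.175 tcp [0.5497 0.0792 0.1479] delta tool [-0.0529 -0.0004  0.0028] xaxis 12.8 tilt [ 0.001  0.    -1.   ] j6 [-0.04  0.11  1.94  0.    1.09  1.31] F [-2.1 -1.1  3.2] gap 0.0002 gf 1.5218657709192485
```

View pics/c.png

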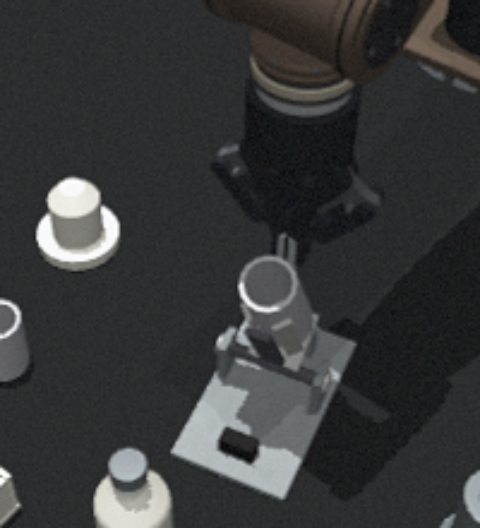

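Tipping nicely: the rim (275,285) leans away from the robot with the sleeve still in the trough. Keep pushing.

Emit:
arm_command:
  steps:
    - [0.008, 0, 0, 0, 1]
    - [0.008, 0, 0, 0, 1]
    - [0.008, 0, 0, 0, 1]
    - [0.008, 0, 0, 0, 1]
    - [0.008, 0, 0, 0, 1]
    - [0.008, 0, 0, 0, 1]
    - [0.006, 0, 0, 0, 1]
    - [0, 0, -0.02, 0, 1]
    - [0, 0, -0.05, 0, 0.5]
    - [0, 0, -0.05, 0, 0]

```text
time_s: 14.48
tcp_pos: [0.6014, 0.0909, 0.2703]
eef_rot: [0.994, 0.111, 0.0, 0.0]
wrist_force: [-0.7, -0.4, 0.4]
finger_gap: 0.0357
grip_force: 0.0
```

Emit:
arm_command:
  steps:
    - [-0.03, 0, 0, 0, 0]
    - [-0.03, 0, 0, 0, 0]
    - [0, 0, 0, 0, 0]
    - [0, 0, 0, 0, 0]
    - [0, 0, 0, 0, 0]
    - [0, 0, 0, 0, 0]
    - [0, 0, 0, 0, 0]
    - [0, 0, 0, 0, 0]

```text
time_s: 15.48
tcp_pos: [0.5431, 0.0777, 0.2675]
eef_rot: [0.994, 0.111, -0.0, -0.0]
wrist_force: [0.2, -0.7, -0.4]
finger_gap: 0.0851
grip_force: 0.0
```

```bash
python3 d.py .5696 .0841 .145
cat > sl.py <<'E'
from h import *
im,D=imaging.grab_frame('scene');cv2.imwrite('pics/d.png',cv2.resize(im[140:380,220:440],None,fx=2.4,fy=2.4)[...,::-1])
A=cloud('scene',np.ones((480,640),bool),D)
o=np.array([.5696,.0841,0]);B=R.from_euler('z',-12.76,degrees=True).apply(A-o)
for x in np.arange(-.06,.14,.01):
    k=(abs(B[:,0]-x)<.004)&(abs(B[:,1])<.035)&(B[:,2]>.03)&(B[:,2]<.15)
    if k.sum()>3:
        q=B[k];t=q[:,2].max();c=q[q[:,2]>t-.006];print(x.round(3),k.sum(),'topz',t.round(4),'y',c[:,1].mean().round(4),'yr',q[:,1].min().round(3),q[:,1].max().round(3))
E
python3 sl.py
```

```text
t 15.475 tcp [0.5431 0.0777 0.2675] delta tool [ 0.0273 -0.0004  0.1225] xaxis 12.8 tilt [-0.  0. -1.] j6 [-0.04 -0.02  1.85 -0.    1.31  1.31] F [ 0.2 -0.7 -0.4] gap 0.0851 gf 0.0
-0.05 52 topz 0.0421 y -0.0004 yr -0.02 0.02
-0.04 38 topz 0.0413 y 0.0029 yr -0.02 0.02
0.0 110 topz 0.0962 y 0.0023 yr -0.034 0.035
0.01 78 topz 0.0981 y 0.0002 yr -0.02 0.022
0.02 75 topz 0.0981 y 0.0009 yr -0.02 0.021
0.03 82 topz 0.099 y 0.0005 yr -0.021 0.022
0.04 90 topz 0.1004 y 0.0011 yr -0.02 0.022
0.05 85 topz 0.1004 y 0.0005 yr -0.02 0.021
0.06 97 topz 0.1003 y 0.0006 yr -0.02 0.022
0.07 95 topz 0.1005 y 0.0007 yr -0.02 0.021
0.08 89 topz 0.1017 y 0.0014 yr -0.021 0.022
0.09 97 topz 0.103 y 0.0017 yr -0.02 0.022
0.1 99 topz 0.1036 y 0.001 yr -0.02 0.022
0.11 161 topz 0.1031 y 0.0009 yr -0.019 0.022
0.12 217 topz 0.1038 y 0.0011 yr -0.022 0.022
```

View pics/d.png

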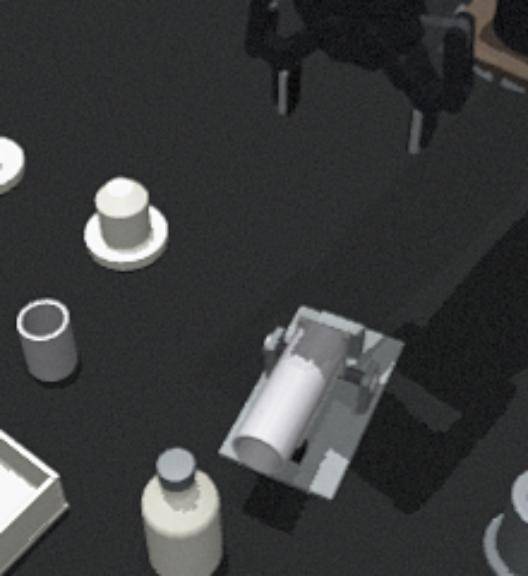

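The cradle was still swinging down in that shot: the sleeve lies in the trough, mouth at about (262,450). Now I position above and wait.

Emit:
arm_command:
  steps:
    - [0.03, 0, 0, 0, 0]
    - [0.03, 0, 0.03, 0, 0]
    - [0, 0, 0.03, 0, 0]
    - [0, 0, 0, 0, 0]
    - [0, 0, 0, 0, 0]
    - [0, 0, 0, 0, 0]
    - [0, 0, 0, 0, 0]
    - [0, 0, 0, 0, 0]

```text
time_s: 16.52
tcp_pos: [0.6017, 0.0909, 0.2085]
eef_rot: [0.994, 0.111, 0.001, 0.0]
wrist_force: [0.7, 0.2, -0.0]
finger_gap: 0.0856
grip_force: 0.0
```

```bash
python3 d.py .6018 .0914 .050; python3 sl.py
```

```text
t 16.525 tcp [0.6017 0.0909 0.2085] delta tool [-0.     -0.0005  0.1585] xaxis 12.8 tilt [ 0.001 -0.    -1.   ] j6 [-0.02  0.16  1.77  0.    1.21  1.33] F [ 0.7  0.2 -0. ] gap 0.0856 gf 0.0
-0.05 52 topz 0.0432 y -0.0 yr -0.02 0.02
-0.04 73 topz 0.0429 y -0.0 yr -0.02 0.02
0.0 41 topz 0.0622 y 0.0218 yr -0.034 0.035
0.01 82 topz 0.0913 y 0.0009 yr -0.032 0.022
0.02 93 topz 0.0949 y 0.0001 yr -0.021 0.021
0.03 95 topz 0.0939 y 0.0011 yr -0.019 0.022
0.04 96 topz 0.0914 y 0.0006 yr -0.02 0.022
0.05 95 topz 0.0898 y -0.0001 yr -0.019 0.022
0.06 97 topz 0.0882 y 0.0017 yr -0.02 0.022
0.07 99 topz 0.0854 y 0.0005 yr -0.02 0.021
0.08 105 topz 0.0844 y 0.0006 yr -0.02 0.022
0.09 109 topz 0.0835 y -0.0001 yr -0.02 0.022
0.1 107 topz 0.0805 y 0.0002 yr -0.021 0.022
0.11 108 topz 0.0788 y 0.0012 yr -0.02 0.022
0.12 167 topz 0.0776 y 0.0001 yr -0.02 0.022
0.13 123 topz 0.0752 y -0.0002 yr -0.02 0.022
```

Emit:
arm_command:
  steps:
    - [0, 0, 0.04, 0, 0]
    - [0, 0, 0.05, 0, 0]
    - [0, 0, 0.04, 0, 0]
    - [0, 0, 0.02, 0, 0]
    - [0, 0, 0.008, 0, 0]
    - [0, 0, 0, 0, 0]

```text
time_s: 17.32
tcp_pos: [0.6023, 0.091, 0.0505]
eef_rot: [0.994, 0.111, 0.001, 0.0]
wrist_force: [-0.8, -0.4, 0.2]
finger_gap: 0.0853
grip_force: 0.0
```

```bash
python3 d.py .6018 .0914 .050
```

```text
t 17.325 tcp [0.6023 0.091  0.0505] delta tool [-0.0003 -0.0005  0.0005] xaxis 12.8 tilt [ 0.001 -0.    -1.   ] j6 [-0.02  0.35  1.86  0.    0.93  1.33] F [-0.8 -0.4  0.2] gap 0.0853 gf 0.0
```

Emit:
arm_command:
  steps:
    - [0, 0, 0, 0, 1]
    - [0, 0, 0, 0, 1]
    - [0, 0, 0, 0, 1]
    - [0, 0, 0, 0, 1]
    - [0, 0, -0.015, 0, 1]
    - [0, 0, -0.03, 0, 1]
    - [0, 0, -0.04, 0, 1]
    - [0, 0, -0.05, 0, 1]
    - [0, 0, -0.05, 0, 1]
    - [0, 0, -0.02, 0, 1]

```text
time_s: 18.58
tcp_pos: [0.6022, 0.0912, 0.2578]
eef_rot: [0.994, 0.111, 0.002, 0.0]
wrist_force: [0.4, 0.4, -2.6]
finger_gap: 0.0425
grip_force: 63.1
```

```bash
python3 d.py .5582 -.3495 .26
python3 - <<'E'
from h import *
im,D=imaging.grab_frame('scene');cv2.imwrite('pics/e.png',cv2.resize(im[100:380,220:440],None,fx=2,fy=2)[...,::-1])
E
```

```text
t 18.575 tcp [0.6022 0.0912 0.2578] delta tool [-0.1403  0.4201 -0.0026] xaxis 12.8 tilt [ 0.004  0.    -1.   ] j6 [-0.02  0.12  1.72  0.    1.3   1.33] F [ 0.4  0.4 -2.6] gap 0.0425 gf 63.12312416732311
```

View pics/e.png

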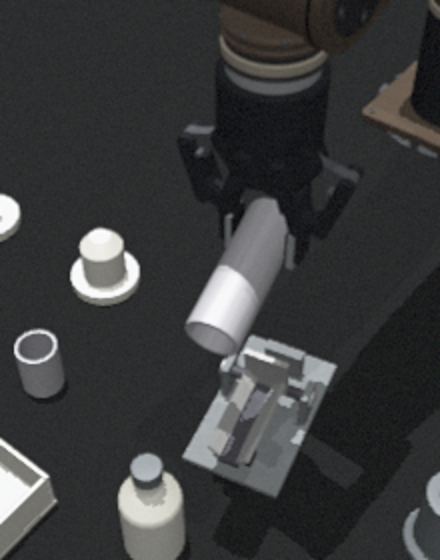

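The sleeve is held near its closed end, mouth (225,320) tipped slightly down. I'll take it over free bench and measure its tilt.

Emit:
arm_command:
  steps:
    - [-0.017, 0.015, 0, 0, 1]
    - [-0.033, 0.029, 0, 0, 1]
    - [-0.033, 0.029, 0, 0, 1]
    - [-0.033, 0.029, 0, 0, 1]
    - [-0.015, 0.014, 0, 0, 1]
    - [0, 0, 0.03, 0, 1]
    - [0, 0, 0.03, 0, 1]
    - [0, 0, 0, 0, 1]

```text
time_s: 19.62
tcp_pos: [0.4958, -0.0501, 0.1891]
eef_rot: [0.994, 0.111, -0.005, -0.002]
wrist_force: [-0.2, 0.2, -2.4]
finger_gap: 0.043
grip_force: 63.1
```

```bash
cat > tilt.py <<'E'
from h import *
im,D=imaging.grab_frame('scene');cv2.imwrite('pics/t.png',cv2.resize(im[60:400,160:500],None,fx=1.7,fy=1.7)[...,::-1])
A=cloud('scene',np.ones((480,640),bool),D);o=monitor.observe();r=R.from_quat(o['eef_rot'])
B=r.inv().apply(A-o['tcp_pos'])-[0,0,-.021]   # about grasp point
# top ridge profile: column per x, minimum tool z (highest)
k=(abs(B[:,1])<.024)&(B[:,0]>.012)&(B[:,0]<.14)&(B[:,2]<.15)&(A[:,2]>.02)
print('lowest z',A[k&(B[:,2]>-.03)][:,2].min().round(4) if k.any() else None)
C=B[k&(abs(B[:,1])<.01)&(B[:,2]>-.03)]
for x in np.arange(.015,.14,.015):
    c=C[abs(C[:,0]-x)<.004]
    if len(c)>2:print('x',x.round(3),'ztop',np.percentile(c[:,2],5).round(4),'zbot',np.percentile(c[:,2],95).round(4),len(c))
for z in np.arange(-.02,.12,.015):
    c=C[abs(C[:,2]-z)<.004]
    if len(c)>2:print('z',z.round(3),'xmax',np.percentile(c[:,0],95).round(4),'xmin',np.percentile(c[:,0],5).round(4),len(c))
E
python3 tilt.py; python3 d.py .5 -.05 .09
```

```text
lowest z 0.168
x 0.015 ztop -0.0138 zbot -0.0095 33
x 0.03 ztop -0.0106 zbot -0.0065 33
x 0.045 ztop -0.0078 zbot -0.0039 36
x 0.06 ztop -0.0056 zbot -0.0006 38
x 0.075 ztop -0.0021 zbot 0.0405 68
x 0.09 ztop 0.0015 zbot 0.0431 73
z -0.005 xmax 0.0713 xmin 0.0255 193
z 0.01 xmax 0.0979 xmin 0.094 4
z 0.04 xmax 0.0908 xmin 0.0737 91
t 19.675 tcp [ 0.4974 -0.0505  0.1916] delta tool [0.0032 0.0004 0.1016] xaxis 12.8 tilt [-0.006  0.002 -1.   ] j6 [-0.3  -0.06  2.03  0.    1.18  1.04] F [ 0.5  0.6 -2. ] gap 0.0426 gf 63.114598989486694
```

Emit:
arm_command:
  steps:
    - [0, 0, 0.03, 0, 1]
    - [0, 0, 0.04, 0, 1]
    - [0, 0, 0.027, 0, 1]
    - [0, 0, 0, 0, 1]
    - [0, 0, 0, 0, 0.54]
    - [0, 0, 0, 0, 0.54]
    - [0, 0, 0, 0, 0.54]

```text
time_s: 20.55
tcp_pos: [0.5003, -0.0514, 0.099]
eef_rot: [0.994, 0.111, 0.001, 0.001]
wrist_force: [0.3, 0.4, -2.1]
finger_gap: 0.043
grip_force: 63.1
```

```bash
python3 tilt.py; python3 d.py .5 -.05 .093
```

```text
lowest z 0.0785
x 0.015 ztop -0.0174 zbot -0.0132 25
x 0.03 ztop -0.0143 zbot -0.0102 29
x 0.045 ztop -0.0119 zbot -0.0073 30
x 0.06 ztop -0.0085 zbot -0.0047 35
x 0.075 ztop -0.0062 zbot 0.037 41
x 0.09 ztop -0.0026 zbot 0.0401 73
z -0.02 xmax 0.0214 xmin 0.0144 8
z -0.005 xmax 0.0904 xmin 0.0434 172
z 0.04 xmax 0.0924 xmin 0.0787 43
t 20.6 tcp [ 0.5    -0.0513  0.0987] delta tool [ 0.0003 -0.0012  0.0057] xaxis 12.8 tilt [ 0.002 -0.001 -1.   ] j6 [-0.3   0.06  2.1   0.    0.98  1.04] F [-0.   0.1 -2.7] gap 0.0427 gf 63.12156021595001
```

Emit:
arm_command:
  steps:
    - [0, 0, 0.006, 0, 0.51]
    - [0, 0, 0, 0, 0.51]
    - [0, 0, 0, 0, 0.51]

```text
time_s: 20.98
tcp_pos: [0.4992, -0.0511, 0.0914]
eef_rot: [0.994, 0.111, -0.0, -0.0]
wrist_force: [0.4, 1.2, -2.3]
finger_gap: 0.0428
grip_force: 63.1
```

Emit:
arm_command:
  steps:
    - [0, 0, 0, 0, 0.49]
    - [0, 0, 0, 0, 0.49]
    - [0, 0, 0, 0, 0.49]

```text
time_s: 21.35
tcp_pos: [0.4994, -0.0511, 0.0917]
eef_rot: [0.994, 0.111, 0.0, 0.0]
wrist_force: [-0.4, -0.2, -3.0]
finger_gap: 0.0437
grip_force: 31.1
```

Force falls to 31 N at 0.49, so it is servo-like. Ease further in small steps.

Emit:
arm_command:
  steps:
    - [0, 0, 0, 0, 0.486]
    - [0, 0, 0, 0, 0.486]
    - [0, 0, 0, 0, 0.486]

```text
time_s: 21.72
tcp_pos: [0.4994, -0.0511, 0.0916]
eef_rot: [0.994, 0.111, 0.0, -0.0]
wrist_force: [0.4, 0.1, -2.1]
finger_gap: 0.0441
grip_force: 21.5
```

```bash
python3 tilt.py; python3 d.py .5 -.05 .093
```

```text
lowest z 0.0708
x 0.015 ztop -0.0173 zbot -0.0117 25
x 0.03 ztop -0.015 zbot -0.0095 32
x 0.045 ztop -0.0117 zbot -0.0075 31
x 0.06 ztop -0.0084 zbot -0.0029 29
x 0.075 ztop -0.0058 zbot 0.0377 41
x 0.09 ztop -0.0017 zbot 0.0405 65
z -0.02 xmax 0.0259 xmin 0.0129 6
z -0.005 xmax 0.0886 xmin 0.0442 169
z 0.04 xmax 0.0918 xmin 0.0773 53
t 21.775 tcp [ 0.4994 -0.0511  0.0916] delta tool [ 0.0009 -0.0009 -0.0014] xaxis 12.8 tilt [-0.  0. -1.] j6 [-0.3   0.07  2.1   0.    0.97  1.04] F [-0.6 -0.5 -3. ] gap 0.0438 gf 21.500221733003855
```

Emit:
arm_command:
  steps:
    - [0, 0, 0, 0, 0.482]
    - [0, 0, 0, 0, 0.482]
    - [0, 0, 0, 0, 0.481]
    - [0, 0, 0, 0, 0.481]
    - [0, 0, 0, 0, 0.481]

```text
time_s: 22.4
tcp_pos: [0.4993, -0.0511, 0.0916]
eef_rot: [0.994, 0.111, -0.0, 0.0]
wrist_force: [-0.5, -1.1, -1.9]
finger_gap: 0.0444
grip_force: 10.9
```

```bash
python3 tilt.py; python3 d.py .5 -.05 .093
```

```text
lowest z 0.0703
x 0.015 ztop -0.0171 zbot -0.0124 26
x 0.03 ztop -0.0142 zbot -0.009 31
x 0.045 ztop -0.0118 zbot -0.0061 36
x 0.06 ztop -0.0081 zbot -0.0036 31
x 0.075 ztop -0.0049 zbot 0.0372 41
x 0.09 ztop -0.0011 zbot 0.0406 62
z -0.02 xmax 0.0168 xmin 0.0128 7
z -0.005 xmax 0.0848 xmin 0.0432 168
z 0.04 xmax 0.0916 xmin 0.0785 51
t 22.45 tcp [ 0.4994 -0.0511  0.0916] delta tool [ 0.0009 -0.001  -0.0014] xaxis 12.8 tilt [ 0. -0. -1.] j6 [-0.3   0.07  2.1   0.    0.97  1.04] F [ 0.3 -1.2 -3.1] gap 0.0444 gf 10.947261275723577
```

Emit:
arm_command:
  steps:
    - [0, 0, 0, 0, 0.48]
    - [0, 0, 0, 0, 0.479]
    - [0, 0, 0, 0, 0.479]
    - [0, 0, 0, 0, 0.479]

```text
time_s: 22.95
tcp_pos: [0.4993, -0.0511, 0.0916]
eef_rot: [0.994, 0.111, -0.0, -0.0]
wrist_force: [0.7, 0.2, -2.2]
finger_gap: 0.0445
grip_force: 8.4
```

```bash
python3 tilt.py; python3 d.py .5 -.05 .093
```

```text
lowest z 0.0439
x 0.015 ztop -0.0122 zbot -0.0051 38
x 0.03 ztop -0.0025 zbot 0.0072 47
x 0.045 ztop 0.0115 zbot 0.0198 45
x 0.06 ztop 0.0236 zbot 0.0333 45
x 0.075 ztop 0.0347 zbot 0.0446 49
x 0.09 ztop 0.0471 zbot 0.0517 12
z -0.005 xmax 0.0266 xmin 0.016 51
z 0.01 xmax 0.0456 xmin 0.0319 59
z 0.025 xmax 0.0629 xmin 0.0504 58
z 0.04 xmax 0.0806 xmin 0.0693 53
z 0.055 xmax 0.087 xmin 0.0829 5
t 23.0 tcp [ 0.4993 -0.0511  0.0916] delta tool [ 0.0009 -0.0009 -0.0014] xaxis 12.8 tilt [-0.  0. -1.] j6 [-0.3   0.07  2.1   0.    0.97  1.04] F [-0.2 -0.1 -2.6] gap 0.0446 gf 8.363442337140441
```

Emit:
arm_command:
  steps:
    - [0, 0, 0, 0, 0.479]
    - [0, 0, 0, 0, 0.479]
    - [0, 0, 0, 0, 0.479]
    - [0, 0, 0, 0, 0.479]

```text
time_s: 23.5
tcp_pos: [0.4994, -0.0511, 0.0917]
eef_rot: [0.994, 0.111, 0.0, 0.0]
wrist_force: [-0.1, -0.2, -3.2]
finger_gap: 0.0444
grip_force: 8.4
```

```bash
python3 tilt.py
```

```text
lowest z 0.0439
x 0.015 ztop -0.0122 zbot -0.0043 37
x 0.03 ztop -0.0011 zbot 0.0068 46
x 0.045 ztop 0.011 zbot 0.0202 45
x 0.06 ztop 0.0239 zbot 0.0332 44
x 0.075 ztop 0.036 zbot 0.044 43
x 0.09 ztop 0.0451 zbot 0.0505 13
z -0.005 xmax 0.0256 xmin 0.0144 54
z 0.01 xmax 0.0462 xmin 0.0326 60
z 0.025 xmax 0.0628 xmin 0.0509 60
z 0.04 xmax 0.0811 xmin 0.07 54
z 0.055 xmax 0.0853 xmin 0.0827 3
```

Emit:
arm_command:
  steps:
    - [0, 0, 0, 0, 0.478]
    - [0, 0, 0, 0, 0.478]
    - [0, 0, 0, 0, 0.477]
    - [0, 0, 0, 0, 0.477]
    - [0, 0, 0, 0, 0.477]

```text
time_s: 24.18
tcp_pos: [0.4993, -0.0511, 0.0916]
eef_rot: [0.994, 0.111, -0.0, -0.0]
wrist_force: [-0.2, -0.5, -2.8]
finger_gap: 0.0449
grip_force: 5.2
```

```bash
python3 tilt.py
```

```text
lowest z 0.0309
x 0.015 ztop -0.013 zbot -0.0018 52
x 0.03 ztop 0.0051 zbot 0.0184 52
x 0.045 ztop 0.0264 zbot 0.0394 57
x 0.06 ztop 0.045 zbot 0.06 59
x 0.075 ztop 0.0646 zbot 0.0724 25
z -0.005 xmax 0.0216 xmin 0.0138 42
z 0.01 xmax 0.0317 xmin 0.0249 42
z 0.025 xmax 0.0435 xmin 0.0349 42
z 0.04 xmax 0.0549 xmin 0.0453 43
z 0.055 xmax 0.0654 xmin 0.0585 36
z 0.07 xmax 0.0743 xmin 0.068 30
```

Emit:
arm_command:
  steps:
    - [0, 0, 0, 0, 0.476]
    - [0, 0, 0, 0, 0.476]
    - [0, 0, 0, 0, 0.4755]
    - [0, 0, 0, 0, 0.4755]
    - [0, 0, 0, 0, 0.4755]

```text
time_s: 24.85
tcp_pos: [0.4995, -0.0512, 0.0918]
eef_rot: [0.994, 0.111, 0.0, 0.0]
wrist_force: [-0.4, -0.0, -1.4]
finger_gap: 0.0447
grip_force: 1.3
```

```bash
python3 tilt.py
```

```text
lowest z 0.0201
x 0.015 ztop -0.0069 zbot 0.0859 177
z -0.005 xmax 0.0205 xmin 0.0124 40
z 0.01 xmax 0.0216 xmin 0.0167 25
z 0.025 xmax 0.0202 xmin 0.0164 21
z 0.04 xmax 0.0206 xmin 0.0168 22
z 0.055 xmax 0.0202 xmin 0.0172 21
z 0.07 xmax 0.0198 xmin 0.0171 20
z 0.085 xmax 0.0202 xmin 0.0166 21
```

Emit:
arm_command:
  steps:
    - [0, 0, 0, 0, 1]
    - [0, 0, 0, 0, 1]
    - [0, 0, 0, 0, 1]
    - [0, 0, -0.02, 0, 1]
    - [0, 0, -0.045, 0, 1]
    - [0, 0, -0.045, 0, 1]
    - [0, 0, -0.045, 0, 1]
    - [0, 0, 0, 0, 1]

```text
time_s: 25.9
tcp_pos: [0.5013, -0.0517, 0.2506]
eef_rot: [0.994, 0.111, 0.004, 0.002]
wrist_force: [0.7, -0.2, -2.7]
finger_gap: 0.0428
grip_force: 61.6
```

```bash
cat > hang.py <<'E'
from h import *
im,D=imaging.grab_frame('scene');cv2.imwrite('pics/f.png',cv2.resize(im[60:400,120:460],None,fx=1.7,fy=1.7)[...,::-1])
A=cloud('scene',np.ones((480,640),bool),D);o=monitor.observe();r=R.from_quat(o['eef_rot']);B=r.inv().apply(A-o['tcp_pos'])
# fit r=22 cylinder slices below the fingers
from scipy.optimize import least_squares
for z in np.arange(.01,.1,.01):
    q=B[(abs(B[:,2]-z)<.005)&(abs(B[:,1])<.03)&(abs(B[:,0])<.035)][:,:2]
    if len(q)>8:
        f=least_squares(lambda c:np.hypot(*(q-c).T)-.022,[0,0],loss='soft_l1',f_scale=.001);print(z.round(3),len(q),f.x.round(4),'rms',np.sqrt(np.mean(f.fun**2)).round(4))
k=(abs(B[:,1])<.024)&(abs(B[:,0])<.026)&(B[:,2]>0)&(B[:,2]<.12)
print('rim z approx',np.percentile(A[k][:,2],.5).round(4),A[k][:,2].min().round(4),'tcp',o['tcp_pos'].round(4))
E
python3 hang.py; python3 d.py .5582 -.3495 .225
```

```text
0.01 98 [-0.001 -0.   ] rms 0.0009
0.02 97 [-0.0009  0.0002] rms 0.0009
0.03 85 [-0.0008  0.0002] rms 0.001
0.04 90 [-0.0009 -0.    ] rms 0.0008
0.05 90 [-0.0007  0.0001] rms 0.001
0.06 81 [-0.0006 -0.    ] rms 0.0009
0.07 79 [-0.0009  0.0004] rms 0.001
0.08 84 [-0.0009  0.0002] rms 0.0009
0.09 31 [-0.0009  0.0006] rms 0.0007
rim z approx 0.1587 0.1581 tcp [ 0.4997 -0.0513  0.2475]
t 25.95 tcp [ 0.4997 -0.0513  0.2475] delta tool [-0.0089  0.3038  0.0228] xaxis 12.8 tilt [ 0.002 -0.001 -1.   ] j6 [-0.3  -0.12  1.98 -0.    1.28  1.04] F [-0.3 -0.1 -3.4] gap 0.0429 gf 61.62225656211376
```

View pics/f.png

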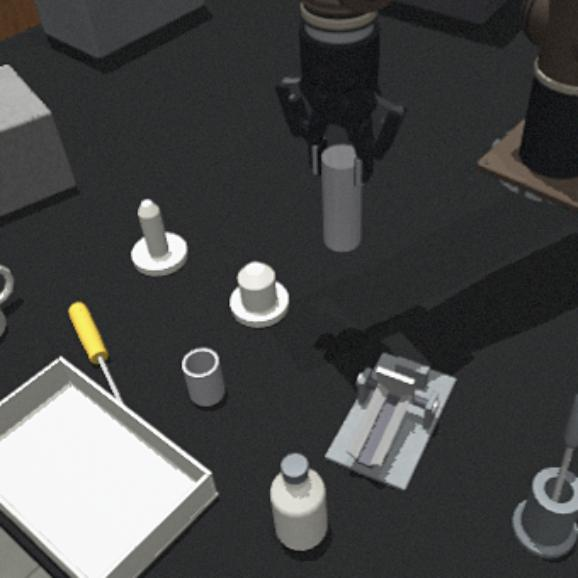

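The sleeve hangs upright in the gripper (342,200); peg, cradle (lying over) and probe in its stand are all fine. Now fit the peg's axis.

```bash
python3 - <<'E'
from h import *
from scipy.optimize import least_squares
for n in('scene','top'):
    D=np.median([imaging.grab_frame(n)[1] for _ in range(3)],0).astype(np.float32);A=cloud(n,np.ones((480,640),bool),D)
    q=A[(np.hypot(A[:,0]-.558,A[:,1]+.349)<.026)&(A[:,2]>.025)&(A[:,2]<.085)][:,:2]
    f=least_squares(lambda c:np.hypot(*(q-c).T)-.015,[.558,-.349],loss='soft_l1',f_scale=.001);print(n,len(q),f.x.round(4),np.sqrt(np.mean(f.fun**2)).round(4))
    q=A[(np.hypot(A[:,0]-.558,A[:,1]+.349)<.06)&(A[:,2]>.007)&(A[:,2]<.02)][:,:2]
    print(cv2.minEnclosingCircle(q.astype(np.float32)))
E
python3 d.py .5582 -.3495 .225
```

```text
scene 241 [ 0.5575 -0.3492] 0.0008
((0.5586784482002258, -0.3479936122894287), 0.04064544662833214)
top 154 [ 0.5583 -0.3511] 0.0004
((0.5582824945449829, -0.3503342270851135), 0.03981175646185875)
t 26.25 tcp [ 0.4984 -0.0509  0.2444] delta tool [-0.0076  0.3045  0.0188] xaxis 12.8 tilt [-0.004  0.001 -1.   ] j6 [-0.3  -0.11  1.98 -0.    1.28  1.04] F [-0.5 -0.  -3.1] gap 0.0427 gf 61.61085270345211
```

Emit:
arm_command:
  steps:
    - [-0.001, 0.02, 0, 0, 1]
    - [-0.001, 0.045, 0, 0, 1]
    - [-0.001, 0.048, 0, 0, 1]
    - [-0.001, 0.048, 0, 0, 1]
    - [-0.001, 0.048, 0, 0, 1]
    - [-0.001, 0.048, 0, 0, 1]
    - [0, 0.035, 0, 0, 1]
    - [0, 0.0125, 0, 0, 1]
    - [0, 0, 0, 0, 1]
    - [0, 0, 0, 0, 1]

```text
time_s: 27.5
tcp_pos: [0.5606, -0.3484, 0.2463]
eef_rot: [0.994, 0.112, -0.0, -0.001]
wrist_force: [0.4, 0.3, -1.9]
finger_gap: 0.0426
grip_force: 61.8
```

```bash
python3 hang.py; python3 d.py .558 -.3495 .225
```

```text
0.01 92 [-0.0026 -0.0011] rms 0.0011
0.02 90 [-0.0026 -0.0012] rms 0.0012
0.03 84 [-0.0031 -0.001 ] rms 0.0014
0.04 85 [-0.0025 -0.0011] rms 0.0012
0.05 85 [-0.0024 -0.0011] rms 0.0012
0.06 79 [-0.0026 -0.0008] rms 0.0014
0.07 70 [-0.0029 -0.0013] rms 0.0013
0.08 84 [-0.0029 -0.0009] rms 0.0014
0.09 56 [-0.0032 -0.0006] rms 0.001
rim z approx 0.1536 0.1528 tcp [ 0.5607 -0.3482  0.2466]
t 27.55 tcp [ 0.5607 -0.3482  0.2466] delta tool [-0.003   0.0007  0.0216] xaxis 12.8 tilt [-0.     0.001 -1.   ] j6 [-0.71  0.24  1.6   0.    1.3   0.64] F [-0.8  0.2 -1.9] gap 0.0427 gf 61.78321111947298
```

Emit:
arm_command:
  steps:
    - [-0.0005, 0.0013, 0.02, 0, 1]
    - [0, 0, 0.02, 0, 1]
    - [0, 0, 0.012, 0, 1]
    - [0, 0, 0.01, 0, 1]
    - [0, 0, 0.005, 0, 1]
    - [0, 0, 0.005, 0, 1]
    - [0, 0, 0, 0, 1]

```text
time_s: 28.42
tcp_pos: [0.5606, -0.3508, 0.1746]
eef_rot: [0.994, 0.111, -0.0, -0.0]
wrist_force: [0.3, -1.2, -3.3]
finger_gap: 0.0426
grip_force: 61.8
```

```bash
python3 hang.py|tail -4; python3 d.py .558 -.3495 .104
```

```text
0.07 65 [-0.0032 -0.001 ] rms 0.0011
0.08 67 [-0.0029 -0.0016] rms 0.0012
0.09 47 [-0.0031 -0.0014] rms 0.0014
rim z approx 0.056 0.0554 tcp [ 0.5607 -0.351   0.175 ]
t 28.475 tcp [ 0.5607 -0.351   0.175 ] delta tool [-0.0024 -0.0021  0.071 ] xaxis 12.8 tilt [ 0. -0. -1.] j6 [-0.71  0.3   1.66  0.    1.18  0.64] F [ 1.1  0.3 -2.4] gap 0.0427 gf 61.79040636867285
```

Emit:
arm_command:
  steps:
    - [0, -0.0007, 0.006, 0, 1]
    - [0, 0, 0.007, 0, 1]
    - [0, 0, 0.007, 0, 1]
    - [0, 0, 0.007, 0, 1]

```text
time_s: 28.98
tcp_pos: [0.5603, -0.35, 0.1469]
eef_rot: [0.994, 0.111, -0.0, -0.0]
wrist_force: [-0.6, -0.2, -2.3]
finger_gap: 0.0431
grip_force: 61.8
```

Emit:
arm_command:
  steps:
    - [0, 0, 0.007, 0, 1]
    - [0, 0, 0.007, 0, 1]
    - [0, 0, 0.007, 0, 1]
    - [0, 0, 0.007, 0, 1]
    - [0, 0, 0.006, 0, 1]
    - [0, 0, 0.004, 0, 1]

```text
time_s: 29.72
tcp_pos: [0.5604, -0.3501, 0.1091]
eef_rot: [0.994, 0.111, -0.0, -0.0]
wrist_force: [-0.5, 0.8, -3.4]
finger_gap: 0.0425
grip_force: 61.8
```

```bash
python3 hang.py|tail -4; python3 d.py .558 -.3495 .104
```

```text
0.07 60 [-0.0027 -0.0006] rms 0.0013
0.08 49 [-0.0026 -0.0006] rms 0.001
0.09 113 [-0.0009 -0.0007] rms 0.0069
rim z approx 0.011 0.0095 tcp [ 0.5601 -0.3499  0.1086]
t 29.775 tcp [ 0.5601 -0.3499  0.1086] delta tool [-0.002  -0.0008  0.0046] xaxis 12.8 tilt [-0.001  0.001 -1.   ] j6 [-0.71  0.37  1.7   0.    1.07  0.64] F [-0.5  0.1 -3.3] gap 0.0427 gf 61.802309453487396
```

Down in 1 mm steps until the wrist feels the foot.

Emit:
arm_command:
  steps:
    - [0, 0, 0.001, 0, 1]
    - [0, 0, 0.001, 0, 1]
    - [0, 0, 0.001, 0, 1]
    - [0, 0, 0, 0, 1]

```text
time_s: 30.28
tcp_pos: [0.5604, -0.3501, 0.1067]
eef_rot: [0.994, 0.111, 0.0, 0.0]
wrist_force: [0.1, -0.2, -2.1]
finger_gap: 0.0428
grip_force: 61.8
```

Emit:
arm_command:
  steps:
    - [0, 0, 0.001, 0, 1]
    - [0, 0, 0.0005, 0, 1]
    - [0, 0, 0, 0, 1]

```text
time_s: 30.65
tcp_pos: [0.5607, -0.3503, 0.1062]
eef_rot: [0.994, 0.111, 0.0, 0.0]
wrist_force: [-1.5, 1.2, 3.6]
finger_gap: 0.0424
grip_force: 62.4
```

Seated (wrist force turned positive). Release gently and rise.

Emit:
arm_command:
  steps:
    - [0, 0, 0, 0, 0.48]
    - [0, 0, 0, 0, 0.46]
    - [0, 0, 0, 0, 0.4]
    - [0, 0, 0, 0, 0.2]
    - [0, 0, 0, 0, 0]
    - [0, 0, 0, 0, 0]
    - [0, 0, -0.02, 0, 0]
    - [0, 0, -0.05, 0, 0]
    - [0, 0, -0.05, 0, 0]
    - [0, 0, -0.05, 0, 0]

```text
time_s: 31.9
tcp_pos: [0.5605, -0.3502, 0.2787]
eef_rot: [0.994, 0.111, 0.001, 0.001]
wrist_force: [-0.3, -0.5, -0.2]
finger_gap: 0.0853
grip_force: 0.0
```

Emit:
arm_command:
  steps:
    - [-0.03, -0.03, 0, 0, 0]
    - [-0.03, -0.05, 0, 0, 0]
    - [-0.03, -0.05, 0, 0, 0]
    - [0, 0, 0, 0, 0]

```text
time_s: 32.4
tcp_pos: [0.4416, -0.2404, 0.2755]
eef_rot: [0.994, 0.112, -0.0, -0.0]
wrist_force: [0.8, -0.6, -0.0]
finger_gap: 0.0853
grip_force: 0.0
```

```bash
python3 d.py .558 -.3495 .104
python3 - <<'E'
from h import *
from scipy.optimize import least_squares
im,D=imaging.grab_frame('scene');cv2.imwrite('pics/g.png',im[...,::-1])
A=cloud('scene',np.ones((480,640),bool),D)
for z in np.arange(.03,.14,.02):
    q=A[(np.hypot(A[:,0]-.558,A[:,1]+.349)<.04)&(abs(A[:,2]-z)<.01)&(A[:,2]<.13)][:,:2]
    if len(q)>8:
        f=least_squares(lambda c:np.hypot(*(q-c).T)-.022,[.558,-.349],loss='soft_l1',f_scale=.001);print(z.round(3),len(q),f.x.round(4))
q=A[np.hypot(A[:,0]-.558,A[:,1]+.349)<.015];print('top z',np.percentile(q[:,2],[50,90]).round(4))
E
```

```text
t 32.4 tcp [ 0.4416 -0.2404  0.2755] delta tool [0.0893 0.1323 0.1715] xaxis 12.8 tilt [-0.  0. -1.] j6 [-0.7  -0.13  1.94  0.    1.33  0.65] F [ 0.8 -0.6 -0. ] gap 0.0853 gf 0.0
0.03 114 [ 0.5582 -0.3503]
0.05 119 [ 0.5585 -0.35  ]
0.07 121 [ 0.5582 -0.3501]
0.09 130 [ 0.5581 -0.3501]
0.11 139 [ 0.5582 -0.3501]
0.13 65 [ 0.5582 -0.3502]
top z [0.133  0.1342]
```

View pics/g.png

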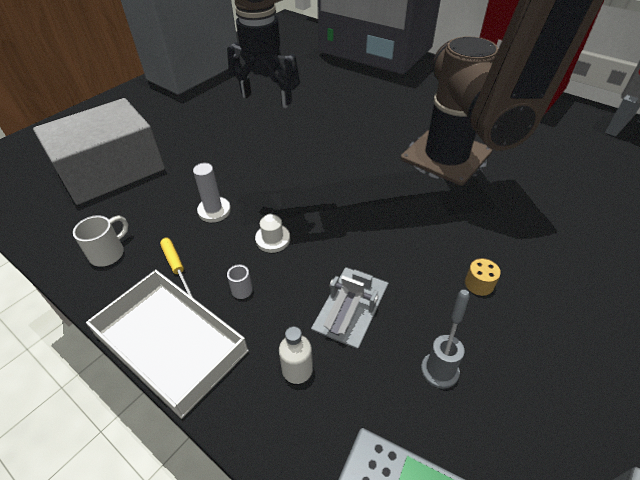

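The sleeve stands upright on the slim peg (207,190), with its top at 134 mm as it should be when seated. The cradle lies over, the probe is in its stand (455,320), and the bystanders have not moved.

```bash
python3 -c "
from bench import ticket;print(ticket.job_done())"
```

```text
the job is handed in; nothing more can be done
None
```

I handed the job in at about 32 s: the probe is in its stand, the cradle lies over, and the sleeve hangs mouth down and fully seated on the slim peg, with the short sleeve, block and bottle not visibly moved; the hand-in gave no verdict.

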